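# Sudden-load demonstration with a drop-bottom hopper

## Robot

A 6-joint arm with a two-finger parallel gripper is mounted at the origin on the work surface. World frame = base frame: x ahead of the robot, y to its left, z up, the work surface at z = 0. Lengths are in m, angles in rad, forces in N, time in s.
With the tool pointing down it reaches from about 0.35 to 0.975 m from the base axis. Payload 7.1 kg.
Tool frame: the origin (TCP) lies midway between the tips of the shut fingers; the grasp point (between the pads) lies 19 mm behind it; z points along the fingers, x is the direction in which the jaws open and shut, and the axes are right-handed (so a half turn about z gives the same grasp; the last joint's range is limited). The gripper opens to 88 mm and grips with 3 to 60 N. Pads are 20 mm wide; open, the fingers measure 115 mm over their backs; the gripper's body (75 mm by 178 mm) begins 61 mm behind the grasp point.
Start: joints at [1.083, 0.423, 1.63, -0, 1.089, -0.019], TCP at [0.282, 0.558, 0.223] pointing down, gripper open.
Joint ranges: [-3, 3], [-0.9, 2.11], [0.09, 2.58], [-1.31, 4.45], [0.11, 2.69], [-2.54, 2.54]. Speed limits (rad/s): [2.39, 2.39, 3.01, 3.14, 3.14, 3.14].

## Interface

Orientations are given as a unit quaternion [w, x, y, z].
In Python, from station import move_pose, movel, movej, command_gripper, wait, inverse_kinematics, read_camera, camera_info, MotionError, job_done, get_time, get_joint_pos, get_qvel, get_effort, get_tcp_pos, get_ee_rot, get_ft_force, get_ft_torque, get_grip_width gives the robot as it stands. Calls block until the motion is done:
- move_pose(position, orientation): joint-space move of the TCP to a pose.
- movel(position, frame=None, v=0.15, until_force=None): straight line of the TCP; frame=None keeps the orientation; v is the mean speed in m/s. With until_force (N) it stops when the force on the tool has changed by that much, and returns True; else False.
- movej(angles): joint-space move.
- command_gripper(opening): opening from 0.0 (shut) to 1.0 (fully open); the grip force is fixed at half the most; returns when the fingers have stopped.
- wait(seconds).
- inverse_kinematics(position, orientation): joint angles nearest the present ones, or None.
- read_camera(name): name is "scene" or "top"; returns the picture (420x560x3 uint8, red, green, blue); there is no depth.
- camera_info(name): a dict with "intrinsics" (3x3 intrinsics, pixels), "dist" ([k1, k2, p1, p2, k3] as OpenCV has them; the pictures are not rectified), "T" (4x4, takes a point from camera to world coordinates). Camera axes: x right, y up, looking along -z (the intrinsics and any distortion apply to the point x, -y, -z); pixel columns grow to the right and rows downward; lengths in m; the calibration is good to about 2 mm. A picture is of the moment at which its call begins. camera_info takes no time and is no camera call.
A pose or a line that the arm cannot do raises MotionError and nothing moves.
- job_done(): hands the job in, once; it reports no verdict.
Readings, each from a call of its own:
- get_time(): time.
- get_joint_pos(): joint angles.
- get_qvel(): joint speeds.
- get_effort(): joint torques, N m.
- get_tcp_pos(): TCP position.
- get_ee_rot(): TCP orientation.
- get_ft_force(): force on the tool from outside, world axes, zero at the start.
- get_ft_torque(): the same for the moment, N m.
- get_grip_width(): opening from 0.0 (shut) to 1.0 (fully open).
Only numpy, scipy, OpenCV 4.12 (cv2) and the standard library are available. Lean on these libraries where they do the work, as an engineer would, in place of code of your own. Each camera call takes 0.05 s, during which the arm holds its last target. There are 200 camera calls.

## Task

Prepare the sudden-load demonstration: turn the peak pointer of the flat force meter back to its zero stop and put every steel drop weight from the bench into the hopper of the drop rig, its floor staying latched. Only then push the latch so that the hopper's floor drops and dumps all the weights into the spring pan below, which drives the peak pointer up to a new reading. Finally swing the floor shut with its lever until it latches again, leaving the weights in the pan, the new peak reading standing, and the other things on the bench where they are.

Things in the scene. Friction and masses are not known exactly. Their poses are not given: they have to be found in the camera images.
- rig: The drop rig, fixed to the bench: grey base plate 260 x 240 mm, two columns at its far side carrying an open aluminium hopper over a spring pan. Origin: underside of the base plate, below the hopper's middle. Axes: x from the front (latch side, facing the robot) to the far side (columns, hinge), y left, z up.
- hopper_floor (a point): Centre of the upper face of the hopper's shut floor, 205 mm above the bench; axes as the rig's. The hopper inside is 110 mm (x) by 160 mm (y), its walls 4 mm thick, its rim 50 mm above this point.
- flap (a joint): Angle of the hopper's floor, a steel plate hinged at the far side: 0 shut, resting on the latch; 1.0 rad open, its front edge hanging down. It falls open by its own weight once the latch is pushed. It is shut by its lever: the last 0.15 rad takes about 5 to 10 N at the grip, while it pushes the spring latch aside and snaps in. Press it past shut (stop at -0.03 rad), then let go.
- flap_hinge (a point): Point on the hinge line of the hopper's floor, which runs along the rig's y, 60 mm along the rig's +x from the hopper's middle and 4 mm below the shut floor's upper face. This point is level with the middle of the lever's grip (112 mm along -y).
- flap_bar (a point): Middle of the cross grip of the floor's lever: black bar, 12 mm in diameter, 40 mm long, along the rig's y, beside the hopper's right-hand wall (outer face 28 mm from this point). It turns with the floor, 80 mm from the hinge line: floor shut, it stands above the hinge leaning 0.1 rad to the far side; floor open, it leans 0.9 rad to the front. Push it along the rig's +x to shut the floor.
- latch (a joint): Angle of the rocking spring latch on the middle of the hopper's front wall: 0 latched, somewhere from 0.13 to 0.25 rad it lets the floor go, 0.5 rad at most. It springs back when let go.
- latch_tab (a point): Front face of the latch's upright thumb plate (dark steel, 36 mm wide, 4 mm thick), 43 mm above the latch's pivot. The plate's top edge is 15 mm above this point; the hopper's rim is 21 mm below it and 22 mm farther along the rig's +x. Pushing the plate along +x (away from the robot) by 6 to 15 mm, with 2 to 5 N, releases the floor.
- pan_in (a point): Centre of the inner floor of the spring pan under the hopper, 50 mm above the bench: a steel tray, inside 182 mm (x) by 192 mm (y), walls 46 mm high, which sinks up to 22 mm under load. It is reached from above only through the hopper. Axes as the rig's.
- peak (a joint): Angle of the meter's peak pointer and its reset knob, one piece: 0 at the zero stop (left end of the dial, seen from the robot), growing clockwise seen from above, to 2.4 rad. It starts up the dial. Turn the knob anticlockwise (from above) to reset it. Light friction holds it where it is left; a loaded pan drives it up through the meter's needle, never down.
- meter: The flat-bed force meter, fixed to the bench: a navy case 170 mm (x) by 200 mm (y), its glass top 64 mm above the bench. Origin: centre of its underside; x points away from the robot side of the dial, z up. The knob's axis is 35 mm along -x from the middle.
- peak_grip (a point): Point at which to grip the reset knob, on its vertical axis, 90 mm above the bench: a black bar grip 36 mm long, 12 mm thick, its top 101 mm above the bench, over a disc 38 mm in diameter and 7 mm high on the glass. x axis along the bar and the pointer, z up.
- weight0: Steel drop weight (four to six of them, all alike): cylinder 31 mm in diameter and 26 mm high with a grip knob on top, 20 mm in diameter, 42 mm high over all, about 175 g. Origin: centre of its flat underside; z along its axis to the knob. It stands on the bench at first. In the hopper it may stand or lie as it falls; the hopper holds all six.
- weight1: Steel drop weight (four to six of them, all alike): cylinder 31 mm in diameter and 26 mm high with a grip knob on top, 20 mm in diameter, 42 mm high over all, about 175 g. Origin: centre of its flat underside; z along its axis to the knob. It stands on the bench at first. In the hopper it may stand or lie as it falls; the hopper holds all six.
- weight2: Steel drop weight (four to six of them, all alike): cylinder 31 mm in diameter and 26 mm high with a grip knob on top, 20 mm in diameter, 42 mm high over all, about 175 g. Origin: centre of its flat underside; z along its axis to the knob. It stands on the bench at first. In the hopper it may stand or lie as it falls; the hopper holds all six.
- weight3: Steel drop weight (four to six of them, all alike): cylinder 31 mm in diameter and 26 mm high with a grip knob on top, 20 mm in diameter, 42 mm high over all, about 175 g. Origin: centre of its flat underside; z along its axis to the knob. It stands on the bench at first. In the hopper it may stand or lie as it falls; the hopper holds all six.
- weight4: Steel drop weight (four to six of them, all alike): cylinder 31 mm in diameter and 26 mm high with a grip knob on top, 20 mm in diameter, 42 mm high over all, about 175 g. Origin: centre of its flat underside; z along its axis to the knob. It stands on the bench at first. In the hopper it may stand or lie as it falls; the hopper holds all six.
- weight5: Steel drop weight (four to six of them, all alike): cylinder 31 mm in diameter and 26 mm high with a grip knob on top, 20 mm in diameter, 42 mm high over all, about 175 g. Origin: centre of its flat underside; z along its axis to the knob. It stands on the bench at first. In the hopper it may stand or lie as it falls; the hopper holds all six.
- stopwatch: Black round stopwatch, 56 mm in diameter, 16 mm high, a bystander. Origin: centre of its underside.
- magnet: Bar magnet 80 x 18 x 12 mm, one half red, a bystander. Origin: centre of its underside.
- coil: Small copper coil on a black former, 54 mm in diameter, 42 mm high, a bystander. Origin: centre of its underside.
- terminals: Grey terminal block 50 x 80 x 32 mm with three sockets, a bystander. Origin: centre of its underside.
- tape: Roll of black insulating tape, 56 mm in diameter, 20 mm high, a bystander. Origin: centre of its underside.
There are look-alikes about, which are no part of the job. Leave any green look-alike of the weight3 alone.

How it is judged:
By the outcome, as a careful person would: the job done as asked, in the order asked, and still so for the second after the job is handed in, with the robot touching nothing.
Of weight0, weight1, weight2, weight3, weight4, weight5 only 4 to 6 are there at a start; the rules pass over those that are not, and their reading is None.
At some moment in a run one of weight0, weight1, weight2, weight3, weight4, weight5 may be knocked a few centimetres aside while the robot is not near it.
Once in a run the grip may slacken for a moment while it holds something.
It also fails if it takes over 210 s, if anything falls off the work surface, if the arm or the gripper's body presses on something with over 40 N, if the wrist force passes 120 N, or if a joint passes its speed limit or range.

## Working session

There is one attempt and no reset: what is moved stays moved. The work goes in short steps, each a Python script; the robot and the scene stay as the last script left them, time stands still between calls to the robot, and variables do not carry over. Pictures are saved under pics/ and viewed, about 12 in all and at most 16, crops included, and the job is handed in when it is done.

```bash
ls; mkdir -p pics; python3 - <<'E'
from station import *
import cv2,numpy as np
np.set_printoptions(precision=4,suppress=True)
for n in("scene","top"):
    im=read_camera(n); cv2.imwrite(f"pics/{n}0.png",im[:,:,::-1]); 
    cv2.imwrite(f"pics/{n}0b.png",cv2.resize(im[:,:,::-1],(800,600),interpolation=cv2.INTER_CUBIC))
    i=camera_info(n);print(n,i["intrinsics"],i["dist"],i["T"])
print(get_time(),get_ee_rot())
E
```

```text
pics
scene [[475.693    0.     282.8341]
 [  0.     475.693  210.0457]
 [  0.       0.       1.    ]] [0.0122 0.     0.     0.     0.    ] [[ 0.6442 -0.4495  0.6188  1.2302]
 [ 0.7647  0.3939 -0.51   -0.6226]
 [-0.0145  0.8018  0.5975  0.8448]
 [ 0.      0.      0.      1.    ]]
top [[407.3681   0.     272.0962]
 [  0.     407.3681 201.7031]
 [  0.       0.       1.    ]] [-0.0621  0.      0.      0.      0.    ] [[ 0.1335  0.9681 -0.2123  0.3777]
 [-0.991   0.1316 -0.0233 -0.0834]
 [ 0.0053  0.2135  0.9769  1.1141]
 [ 0.      0.      0.      1.    ]]
0.1 [ 0.0003  0.852   0.5236 -0.0006]
```

View pics/top0b.png

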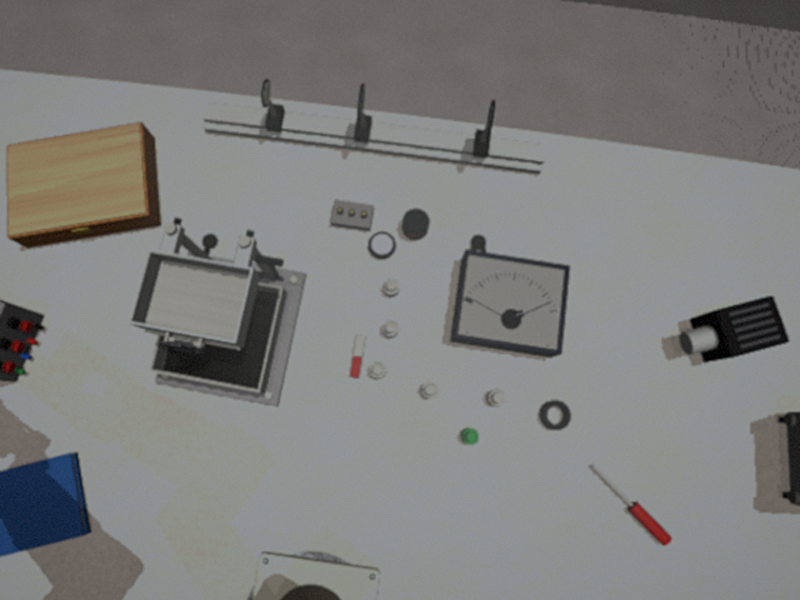

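View pics/scene0b.png

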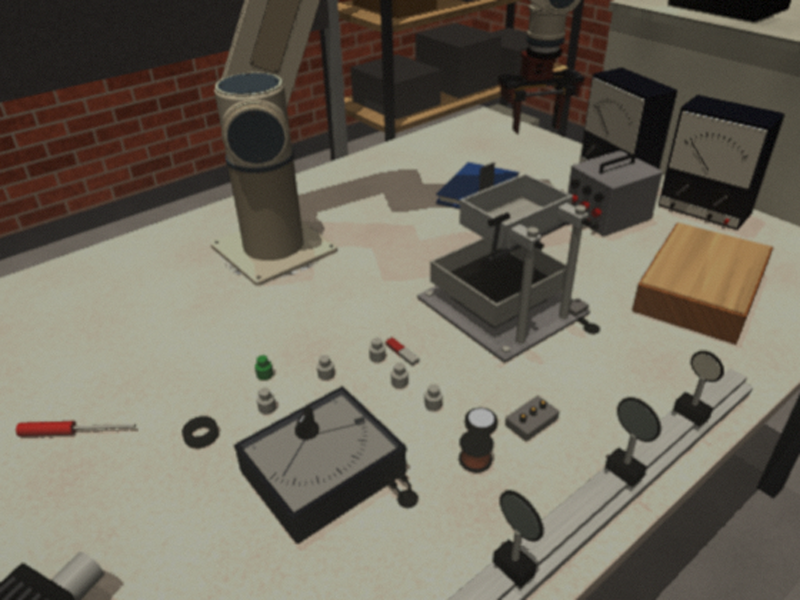

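Five silver weights show in the top view, at (391,288), (390,329), (377,370), (429,390) and (496,397) in the 800-wide picture. The green look-alike is at (470,436), the meter's knob at (512,318), and the rig is at left. Next I need enlarged crops.

```bash
cat > h.py <<'E'
from station import *
import cv2, numpy as np
np.set_printoptions(precision=4,suppress=True)
def ray(cam,uv):
    i=camera_info(cam);T=np.array(i["T"]);K=np.array(i["intrinsics"]);d=np.array(i["dist"])
    p=cv2.undistortPoints(np.array(uv,float).reshape(-1,1,2),K,d)[:,0]
    v=np.c_[p[:,0],-p[:,1],-np.ones(len(p))]@T[:3,:3].T
    return T[:3,3],v
def plane(cam,uv,z):
    o,v=ray(cam,uv); return o+v*((z-o[2])/v[:,2])[:,None]
def proj(cam,P):
    i=camera_info(cam);T=np.array(i["T"]);K=np.array(i["intrinsics"]);d=np.array(i["dist"])
    q=(np.array(P,float).reshape(-1,3)-T[:3,3])@T[:3,:3]; q=q*[1,-1,-1]
    return cv2.projectPoints(q,np.zeros(3),np.zeros(3),K,d)[0][:,0]
def pic(cam,name,box=None,s=None):
    im=read_camera(cam)[:,:,::-1].copy(); cv2.imwrite(f"pics/{name}_raw.png",im)
    crop(im,name,box)
    return im
def crop(im,name,box):
    x0,y0,x1,y1=box or (0,0,560,420); s=min(800/(x1-x0),600/(y1-y0))
    cv2.imwrite(f"pics/{name}.png",cv2.resize(im[y0:y1,x0:x1],None,fx=s,fy=s,interpolation=cv2.INTER_CUBIC)); print(name,"scale",s,"origin",x0,y0)
def down(yaw):
    "tool pointing down, jaws opening along world yaw"
    return np.array([0,np.cos(yaw/2),np.sin(yaw/2),0])
E
python3 - <<'E'
from h import *
t=cv2.imread("pics/top0.png")
crop(t,"rig",(80,140,240,290)); 
a=t[180:260,300:420]; b=t[180:310,240:370]
crop(t,"mid",(240,165,410,310))
px=np.array([[391,288],[390,329],[377,370],[429,390],[496,397]])*.7
print(plane("top",px,.042)); print(plane("top",[[512*.7,318*.7]],.101))
E
```

```text
rig scale 4.0 origin 80 140
mid scale 4.137931034482759 origin 240 165
[[ 0.6115 -0.062   0.042 ]
 [ 0.534  -0.0705  0.042 ]
 [ 0.4557 -0.057   0.042 ]
 [ 0.4324 -0.1558  0.042 ]
 [ 0.4359 -0.2785  0.042 ]]
[[ 0.5736 -0.2826  0.101 ]]
```

View pics/rig.png

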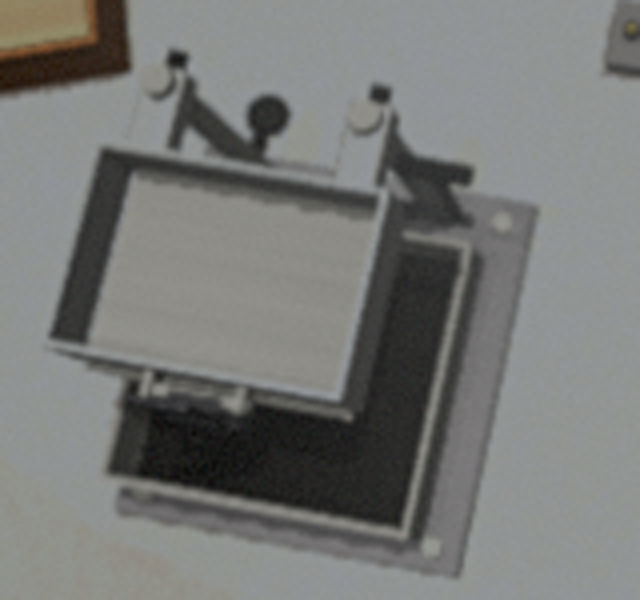

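View pics/mid.png

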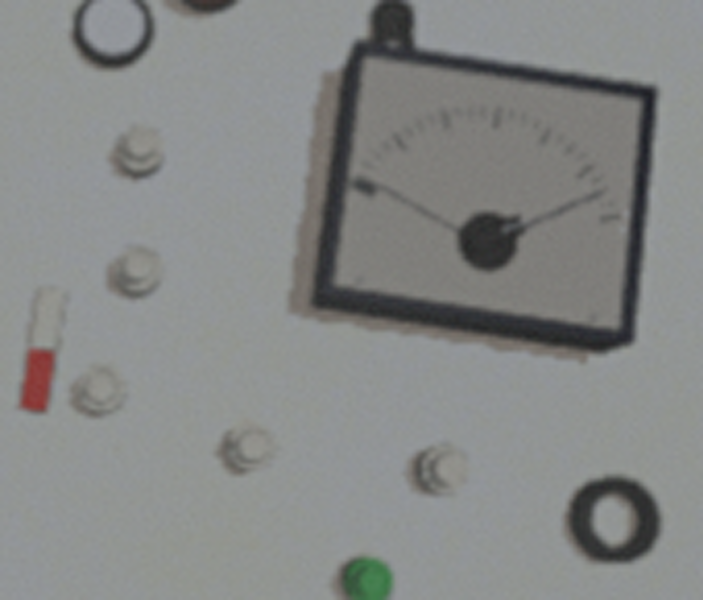

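The rig crop shows the rim corners at about (50,345), (103,148), (390,188) and (345,403), with the lever bar at about (455,172). The mid crop shows the knob at (488,240), one pointer to the right at (600,192), and the zero tag and needle at the left (365,185). I'll compute poses and check the knob in the scene view.

```bash
python3 - <<'E'
from h import *
s=cv2.imread("pics/scene0.png")
A=s[225:385,150:300]; B=s[115:260,290:450]
cv2.imwrite("pics/sc.png",np.hstack([cv2.resize(A,(400,427),interpolation=2),cv2.resize(B,(400,427),interpolation=2)])) # scales 2.667, 2.5x2.94
c=np.array([[50,345],[103,148],[390,188],[345,403]])/4+[80,140]
P=plane("top",c,.255);print(P,P.mean(0),[np.linalg.norm(P[i]-P[i-1]) for i in range(4)])
for d in (P[1]-P[0],P[2]-P[3]): print("x-dir yaw",np.arctan2(d[1],d[0]))
for d in (P[0]-P[3],P[1]-P[2]): print("y-dir yaw-90",np.arctan2(-d[0],d[1]))
def tri(a,b):
    o1,v1=ray("top",[a]);o2,v2=ray("scene",[b]);v1=v1[0];v2=v2[0]
    k=np.linalg.lstsq(np.c_[v1,-v2],o2-o1,rcond=None)[0];return (o1+k[0]*v1+o2+k[1]*v2)/2
print("col",tri(np.array([157,80])/4+[80,140],np.array([578,212])*.7),tri(np.array([365,115])/4+[80,140],np.array([532,235])*.7))
print("bar",plane("top",[np.array([455,172])/4+[80,140]],.285), "tab dark",plane("top",[np.array([200,420])/4+[80,140]],.285))
m=lambda *q:np.array(q)/4.1379+[240,165]
print("wts",plane("top",m([142,143],[140,262],[103,383],[252,440],[447,465]),.042))
M=plane("top",m([362,45],[653,90],[630,335],[316,300]),.064);print("meter",M,M.mean(0))
print("meter yaw",[np.arctan2(*(M[a]-M[b])[[1,0]]) for a,b in((0,3),(1,2))])
print("knob",plane("top",m([488,240]),.075),"tip R",plane("top",m([600,192],[385,185]),.068))
E
```

```text
[[0.4587 0.3129 0.255 ]
 [0.5702 0.3083 0.255 ]
 [0.5691 0.1459 0.255 ]
 [0.4501 0.1483 0.255 ]] [0.512  0.2289 0.255 ] [np.float64(0.1648512383287453), np.float64(0.11161107560999492), np.float64(0.16243349543474966), np.float64(0.11904100010008822)]
x-dir yaw -0.041172658891532286
x-dir yaw -0.02014582600153621
y-dir yaw-90 -0.052322775519536756
y-dir yaw-90 -0.006902467947582836
col [0.6141 0.2893 0.2464] [0.6107 0.1701 0.2449]
bar [[0.5756 0.1054 0.285 ]] tab dark [[0.4286 0.2128 0.285 ]]
wts [[ 0.6173 -0.0629  0.042 ]
 [ 0.5395 -0.072   0.042 ]
 [ 0.4597 -0.0591  0.042 ]
 [ 0.4369 -0.1569  0.042 ]
 [ 0.4375 -0.2805  0.042 ]]
meter [[ 0.6961 -0.196   0.064 ]
 [ 0.6919 -0.3868  0.064 ]
 [ 0.5313 -0.3833  0.064 ]
 [ 0.5271 -0.1848  0.064 ]] [ 0.6116 -0.2877  0.064 ]
meter yaw [np.float64(-0.06646215640309051), np.float64(-0.022016445251475714)]
knob [[ 0.5774 -0.2866  0.075 ]] tip R [[ 0.6191 -0.3563  0.068 ]
 [ 0.6052 -0.2197  0.068 ]]
```

View pics/sc.png

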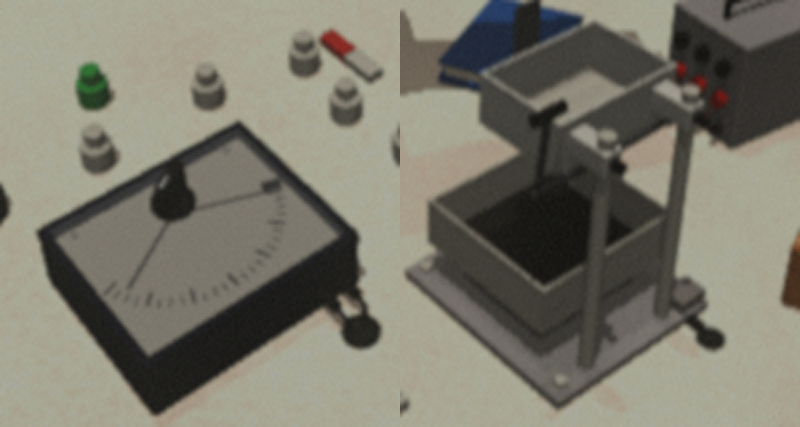

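```bash
python3 - <<'E'
from h import *
m=lambda *q:np.array(q)/4.1379+[240,165]
def tri(a,b):
    o1,v1=ray("top",[a]);o2,v2=ray("scene",[b]);v1=v1[0];v2=v2[0]
    k=np.linalg.lstsq(np.c_[v1,-v2],o2-o1,rcond=None)[0];return (o1+k[0]*v1+o2+k[1]*v2)/2
for a,b in (((447,465),(96,132)),((252,440),(207,73)),((103,383),(305,40)),((140,262),(346,87))):
    print(tri(m(a)[0],np.array(b)/2.667+[150,225]))
r=np.array([[538,205],[460,577]])/4+[80,140]; Q=plane("top",r,.01); d=Q[0]-Q[1]; print("plate R edge",Q,"mid",Q.mean(0),"yaw",np.arctan2(d[1],d[0]),np.linalg.norm(d))
k=np.array([.577,-.2865]); pk=-1.03; yaw=pk+np.pi/2-np.pi
p=get_tcp_pos(); movel([p[0],p[1],.42])
j0=get_joint_pos(); q=inverse_kinematics([*k,.20],down(yaw)); print(q)
q=np.array(q)
if q[5]<1: q[5]+=np.pi
print(q); movej(q); print(get_tcp_pos(),get_time())
command_gripper(.5); movel([*k,.115])
pic("scene","k1",(120,180,340,345))
E
```

```text
[ 0.4388 -0.2791  0.0386]
[ 0.4379 -0.156   0.0368]
[ 0.4615 -0.0569  0.0375]
[ 0.5413 -0.0703  0.0384]
plate R edge [[0.6255 0.1063 0.01  ]
 [0.3666 0.1166 0.01  ]] mid [0.4961 0.1114 0.01  ] yaw -0.03983289088248373 0.2591131083690994
[-0.4793  0.4758  1.6023 -0.      1.0635  2.1215]
[-0.4793  0.4758  1.6023 -0.      1.0635  2.1215]
[ 0.5774 -0.2859  0.2002] 4.7833
k1 scale 3.6363636363636362 origin 120 180
```

View pics/k1.png

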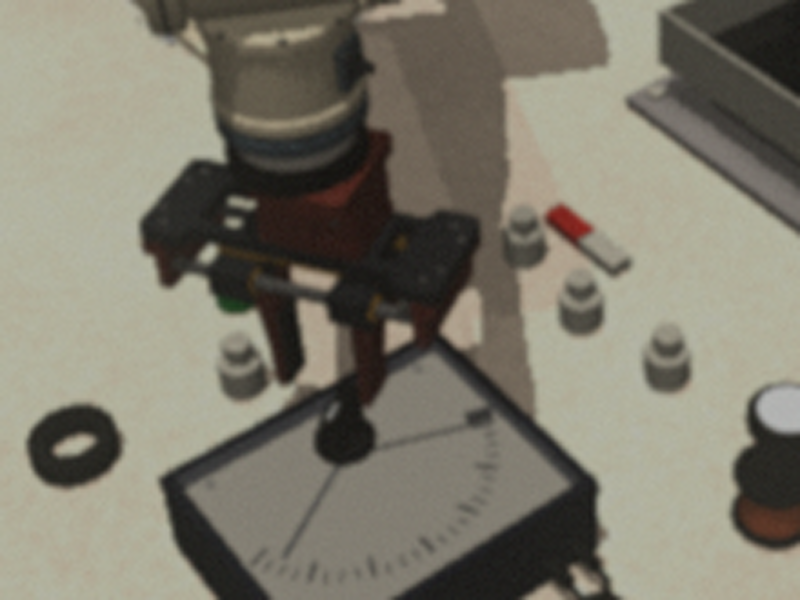

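The jaws straddle the knob (bar top at about (345,395), finger tips at (290,360) and (370,390)). I'll lower, grip and turn.

```bash
python3 - <<'E'
from h import *
p=get_tcp_pos()
print(movel([p[0],p[1],.078],v=.05,until_force=8))
print(get_tcp_pos()); command_gripper(0); print("w",get_grip_width()*88, get_ft_force(),get_ft_torque())
j=np.array(get_joint_pos()); s=j[5]
for a in np.arange(.15,2.41,.15):
    j[5]=s-a
    if j[5]<-2.5: break
    movej(j); t=get_ft_torque(); print(round(a,2),get_joint_pos()[5]-s,t[2],get_ft_force())
    if abs(t[2])>.25: break
pic("top","k2",(300,165,410,255))
print(get_time())
E
```

```text
False
[ 0.578  -0.287   0.0781]
w 12.201666779445006 [ 7.4088  6.4297 -3.4093] [ 1.0621 -1.1606  0.0177]
0.15 -0.14639739937909324 0.052738254299133966 [ 0.8554  0.6541 -0.8926]
0.3 -0.2939600856444087 -0.027454887062773638 [ 1.0075  1.8337 -0.9869]
0.45 -0.44289948963852455 -0.024683803885106163 [ 3.0654  2.0629 -1.9833]
0.6 -0.5924367879386874 -0.008924466378975128 [ 3.3586  2.9817 -1.3962]
0.75 -0.7436790829778372 -0.01807753413489355 [ 3.4911  4.0656 -1.6153]
0.9 -0.8936334729261541 -0.02533440156434129 [ 4.3707  4.3826 -1.146 ]
1.05 -1.0436612444963973 -0.02283803739467542 [ 4.1725  4.7671 -2.3558]
1.2 -1.193680410799153 -0.011748407491740456 [ 3.8553  5.0631 -1.4157]
1.35 -1.3436336222810163 -0.018342710063629405 [ 3.2921  5.423  -1.6629]
1.5 -1.4936839920202467 0.020663155857005913 [ 3.899   4.6952 -0.894 ]
1.65 -1.643670501940878 0.00958169618222375 [ 4.6697  5.7457 -1.4997]
1.8 -1.7936972487865415 0.012970019879252673 [ 3.6185  6.2521 -0.608 ]
1.95 -1.9436172313201465 0.06147507043301695 [ 3.3108  5.6245 -1.1573]
2.1 -2.093680444862059 -0.028460390454386912 [ 3.5017  5.9594 -1.1934]
2.25 -2.2427411139629987 -0.4745349766533623 [ 3.3532  6.9844 -0.6903]
k2 scale 6.666666666666667 origin 300 165
11.9167
```

View pics/k2.png

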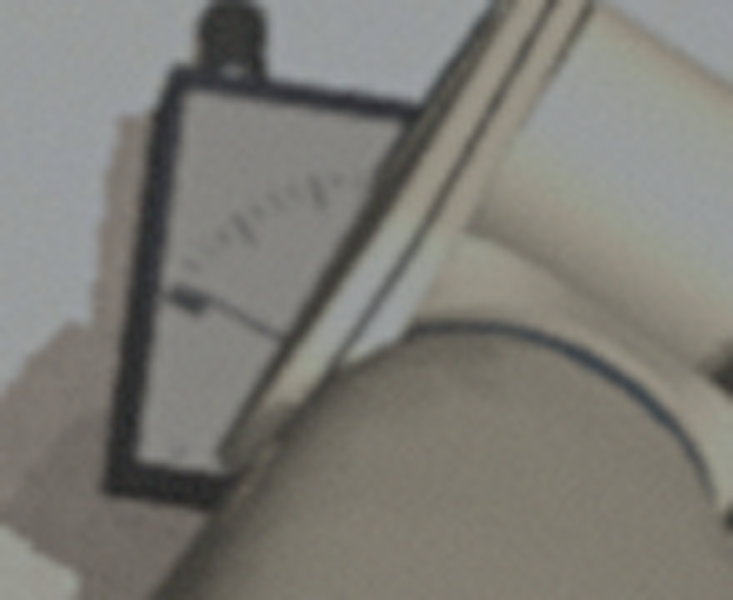

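The pointer is back at the zero stop: the torque rises at 2.25 rad and only the left pointer shows. I'll release, move clear, and set up weight detection.

```bash
cat >> h.py <<'E'
HC=np.array([.512,.229]); RY=-.035
def rig(x,y): c,s=np.cos(RY),np.sin(RY); return HC+[c*x-s*y,s*x+c*y]
def blobs(im,box=(260,180,380,300),ref=None):
    g=cv2.GaussianBlur(im,(0,0),.8).astype(int); x0,y0,x1,y1=box
    gray=g.mean(2).astype(np.uint8); d=cv2.absdiff(gray,cv2.medianBlur(gray,35))
    sat=g.max(2)-g.min(2)
    m=((d>10)*255).astype(np.uint8); m=cv2.morphologyEx(m,cv2.MORPH_CLOSE,np.ones((3,3)))
    n,l,st,c=cv2.connectedComponentsWithStats(m[y0:y1,x0:x1]); out=[]
    for i in range(1,n):
        if 40<st[i,4]<260 and max(st[i,2:4])<22 and sat[y0:y1,x0:x1][l==i].max()<45: out.append([*(c[i]+[x0,y0]),st[i,4],*st[i,2:4]])
    return np.array(out)
E
python3 - <<'E'
from h import *
command_gripper(.5); p=get_tcp_pos(); movel([p[0],p[1],.20]); 
j=np.array(get_joint_pos()); j[5]=0; movej(j)
movel([.40,.0,.40],v=.4) 
move_pose([*rig(-10e-3,0),.42],down(RY+np.pi/2))
im=pic("top","w1",(240,165,410,310)); print(get_joint_pos(),get_time())
for f in (cv2.imread("pics/top0.png"),im): b=blobs(f);print(b, plane("top",b[:,:2],.042)[:,:2] if len(b) else "")
E
```

```text
w1 scale 4.137931034482759 origin 240 165
[ 0.4056  0.1449  1.5574 -0.0002  1.4402 -1.1282] 16.3917
[[271.9756 202.8374 123.      14.      13.    ]
 [271.6562 231.3281 128.      14.      13.    ]
 [264.0789 260.5395  76.      10.      13.    ]
 [296.9462 273.9892  93.      13.      12.    ]
 [343.2735 278.3761 117.      12.      13.    ]
 [377.7818 290.5818  55.       4.      18.    ]] [[ 0.6075 -0.0579]
 [ 0.5308 -0.0674]
 [ 0.4518 -0.058 ]
 [ 0.4287 -0.1475]
 [ 0.4333 -0.2684]
 [ 0.4138 -0.3608]]
[[272.0756 202.8908 119.      14.      13.    ]
 [271.4793 231.5455 121.      14.      13.    ]
 [263.9425 260.1149  87.      10.      14.    ]
 [297.0737 273.9053  95.      13.      12.    ]
 [343.322  278.4068 118.      12.      13.    ]
 [377.7679 290.4643  56.       4.      18.    ]] [[ 0.6074 -0.0582]
 [ 0.5301 -0.067 ]
 [ 0.4528 -0.0575]
 [ 0.429  -0.1478]
 [ 0.4333 -0.2686]
 [ 0.4141 -0.3607]]
```

View pics/w1.png

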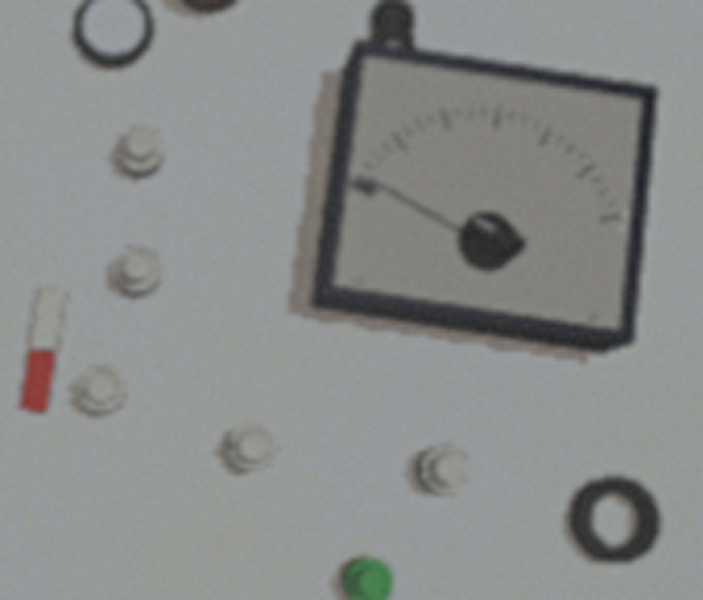

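The pointer is at zero and the weights are undisturbed. I'll place one weight first.

```bash
cat >> h.py <<'E'
B0=np.array([[272,202.9],[271.5,231.4],[264,260.4],[297,273.9],[343.3,278.4]])
W0=np.array([[.6165,-.0625],[.5405,-.071],[.4605,-.058],[.4373,-.1565],[.438,-.280]])
SL=[(-33,40),(-33,-40),(4,40),(4,-40),(33,0)]
def locate():
    im=read_camera("top")[:,:,::-1].copy(); return im,blobs(im,(245,180,375,305))
def pick(p,yaw=0.):
    command_gripper(.6); move_pose([*p,.12],down(yaw))
    hit=movel([*p,.008],v=.08,until_force=10)
    if hit: print("HIT",get_tcp_pos(),get_ft_force()); return False
    command_gripper(0); w=get_grip_width()*88; print("grip",w)
    q=get_tcp_pos(); movel([q[0],q[1],.20],v=.2); return abs(w-31)<5
def place(s,z=.222):
    q=get_tcp_pos(); movel([q[0],q[1],.36],v=.3)
    g=rig(*np.array(SL[s])/1e3); move_pose([*g,.36],down(RY+np.pi/2)); w=get_grip_width()*88
    if not 17<w<36: print("LOST",w); return False
    if movel([*g,z],v=.12,until_force=12): print("contact",get_tcp_pos(),get_ft_force()); return False
    w=get_grip_width()*88; command_gripper(.45); movel([*g,.36],v=.25); print("placed",s,w,get_time()); return True
E
python3 - <<'E'
from h import *
if pick(W0[4]) and place(0):
    im=pic("top","p1"); print(blobs(im)); crop(im,"p1",(80,140,240,260))
E
```

```text
grip 30.239265712512434
placed 0 30.608205863011122 27.1167
p1 scale 1.4285714285714286 origin 0 0
[[272.     202.7951 122.      14.      13.    ]
 [271.6562 231.3281 128.      14.      13.    ]
 [264.0256 260.5513  78.      10.      13.    ]
 [307.9151 282.9811 106.      14.      13.    ]
 [377.7679 290.4643  56.       4.      18.    ]]
p1 scale 5.0 origin 80 140
```

View pics/p1.png

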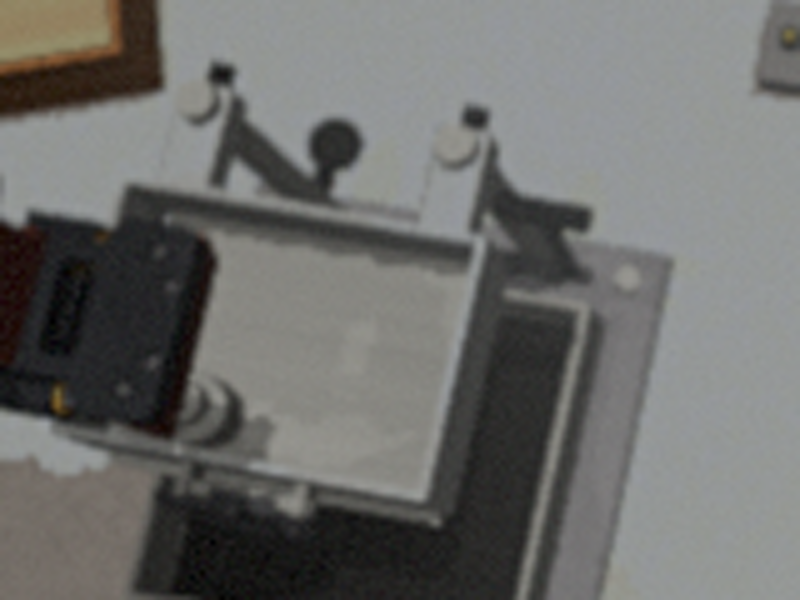

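The first weight stands in the hopper's front left. One weight was knocked from (297,274) to (308,283), and the detection tracked it. I'll carry on with the rest.

```bash
python3 - <<'E'
from h import *
for k,s in ((3,1),(2,2),(1,3)):
    im,b=locate(); d=np.linalg.norm(b[:,:2]-B0[k],axis=1); i=d.argmin(); p=W0[k]
    if d[i]>25: print("missing",k,b); break
    if d[i]>1.5: p=W0[k]+(plane("top",[b[i,:2]],.042)-plane("top",[B0[k]],.042))[0,:2]
    print(k,d[i],p)
    if not (pick(p) and place(s)): break
im=pic("top","p2",(80,140,360,320)); print(blobs(im),get_time())
E
```

```text
3 14.346080201461891 [ 0.4178 -0.1877]
grip 30.48122040072578
placed 1 30.31300546133164 37.1833
2 1.3849204075135397 [ 0.4605 -0.058 ]
grip 30.38750047664317
placed 2 30.44000655929247 46.45
1 0.026192272834755753 [ 0.5405 -0.071 ]
grip 30.635604904806932
placed 3 30.438627844397242 55.7167
p2 scale 2.857142857142857 origin 80 140
[[272.2074 202.4593 135.      14.      13.    ]
 [377.7679 290.4643  56.       4.      18.    ]] 55.7667
```

View pics/p2.png

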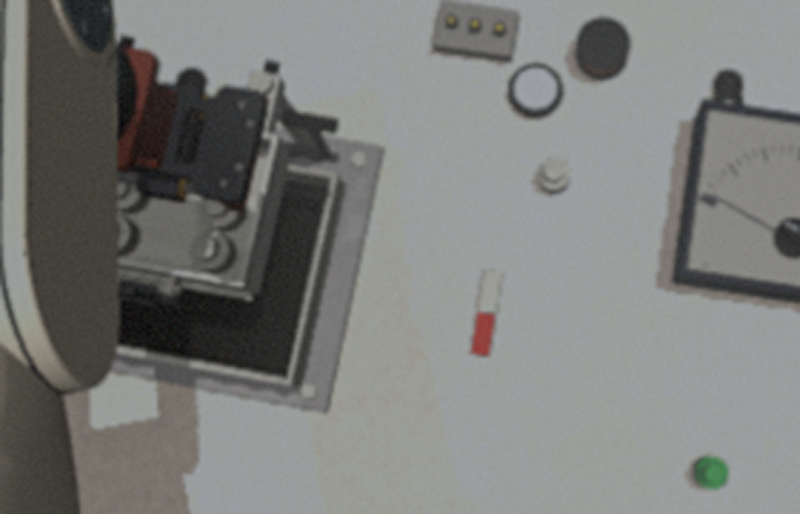

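Four weights stand in the hopper, and one is left at crop (553,175).

```bash
python3 - <<'E'
from h import *
im,b=locate(); p=W0[0]+(plane("top",[b[0,:2]],.042)-plane("top",[B0[0]],.042))[0,:2]; print(b,p)
if pick(p) and place(4):
    movel([.42,.10,.40],v=.3)
    command_gripper(0)
    R=down(RY+np.pi/2)
    move_pose([*rig(-.14,0),.36],R); movel([*rig(-.14,0),.269],v=.15)
    im=pic("top","p3",(80,120,360,320)); pic("scene","p3s",(270,90,450,225)); print(get_tcp_pos(),rig(-.14,0),get_time(),get_ft_force())
    a=cv2.imread("pics/p3.png");c=cv2.imread("pics/p3s.png"); cv2.imwrite("pics/p3c.png",np.hstack([cv2.resize(a,(400,286)),cv2.resize(c,(381,286))]))
E
```

```text
[[272.128 202.688 125.     14.     13.   ]] [ 0.6171 -0.0628]
grip 29.99973488252793
placed 4 30.601174497554698 64.9833
p3 scale 2.857142857142857 origin 80 120
p3s scale 4.444444444444445 origin 270 90
[0.3729 0.234  0.2701] [0.3721 0.2339] 67.9833 [-0.1095 -0.0552 -0.6103]
```

View pics/p3c.png

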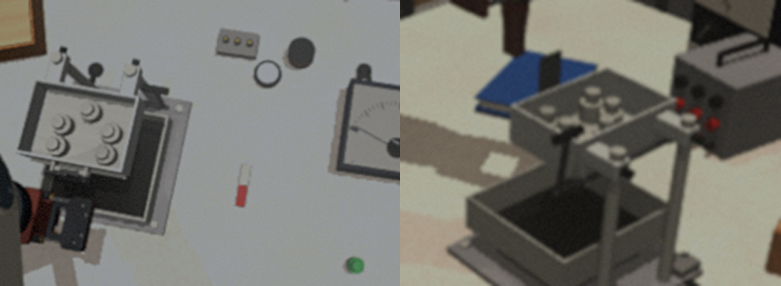

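All five weights stand in the hopper, the floor is latched, and the peak is still at zero. Now I'll push the latch.

```bash
python3 - <<'E'
from h import *
y0=0
movel([*rig(-.105,y0),.269],v=.05); f0=np.array(get_ft_force())
c=None
for x in np.arange(-.103,-.066,.002):
    movel([*rig(x,y0),.269],v=.02); f=np.array(get_ft_force())-f0; fx=-(f[0]*np.cos(RY)+f[1]*np.sin(RY)); print(round(x*1e3),round(fx,2),end="; ")
    if c is None and fx>1.: c=x
    if fx>15: break
    if c is not None and x-c>=.0135: break
wait(.5); movel([*rig(-.13,y0),.269],v=.1); movel([*rig(-.14,y0),.36]); 
move_pose([.38,.05,.42],down(RY+np.pi/2)); 
pic("top","q",(80,120,400,320)); pic("scene","qs",(150,90,450,380)); print(c,get_time())
a=cv2.imread("pics/q.png");c=cv2.imread("pics/qs.png"); cv2.imwrite("pics/qc.png",np.hstack([cv2.resize(a,(420,262)),np.zeros((262,0,3),np.uint8),cv2.resize(c,(271,262))]))
E
```

```text
-103 0.78; -101 0.72; -99 0.09; -97 -0.45; -95 0.05; -93 0.22; -91 0.36; -89 5.21; -87 5.52; -85 5.5; -83 -0.11; -81 3.91; -79 3.39; -77 4.37; -75 4.13; q scale 2.5 origin 80 120
qs scale 2.0689655172413794 origin 150 90
-0.08899999999999998 75.4333
```

View pics/q.png

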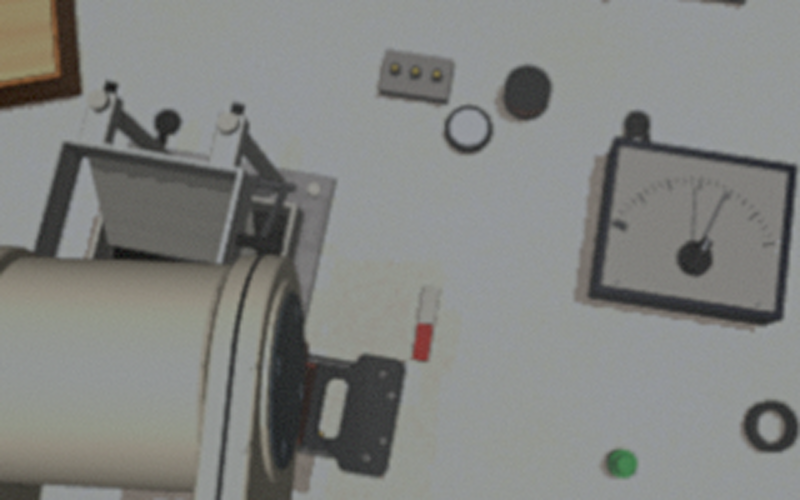

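The floor has dropped. The needle has settled at (695,190) and the peak stands higher, at (725,195). Now I'll shut the floor with its lever.

```bash
python3 - <<'E'
from h import *
print("bar px->",plane("top",[[265/2.5+80,238/2.5+120]],.251),"model",rig(-.003,-.112))
R=down(RY+np.pi/2)
move_pose([*rig(-.055,-.112),.36],R); movel([*rig(-.055,-.112),.234],v=.15); f0=np.array(get_ft_force())
zf=lambda x:.234+(x+.055)/.11*.024
x=-.055
while x<.062:
    x+=.01 if x<.03 else .002
    movel([*rig(x,-.112),zf(x)],v=.05); f=np.array(get_ft_force())-f0; fx=-(f[0]*np.cos(RY)+f[1]*np.sin(RY)); print(round(x*1e3),round(fx,2),round(f[2],1),end="; ")
    if fx>14: break
wait(.3); f=np.array(get_ft_force())-f0; print("hold",f,get_tcp_pos())
movel([*rig(x-.05,-.112),zf(x)],v=.05); movel([*rig(x-.05,-.112),.38]); 
move_pose([.36,-.10,.42],down(0))
wait(.5)
pic("top","z",(80,120,400,320)); pic("scene","zs",(170,90,450,300)); print(get_time())
E
```

```text
bar px-> [[0.5107 0.1172 0.251 ]] model [0.5051 0.1172]
-45 -1.12 -0.6; -35 -0.95 -1.9; -25 -0.62 -0.6; -15 11.03 6.4; -5 40.55 29.5; hold [-39.0834   0.9478  29.0401] [0.4928 0.1171 0.2444]
z scale 2.5 origin 80 120
zs scale 2.857142857142857 origin 170 90
82.8167
```

View pics/z.png

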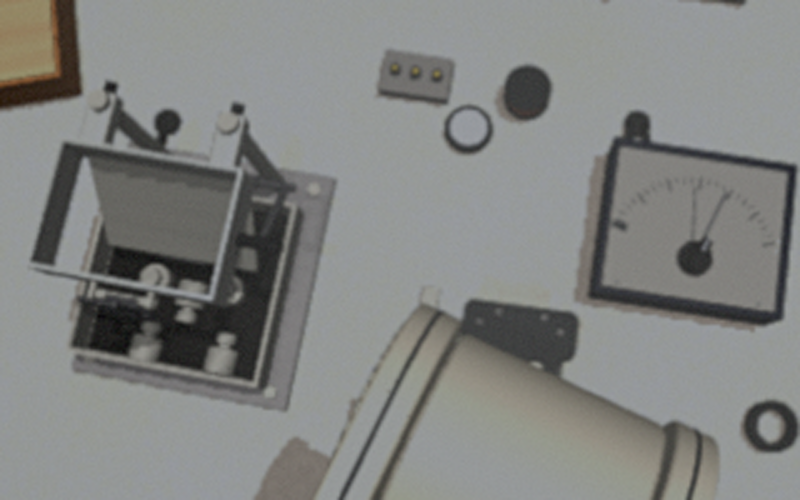

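View pics/zs.png

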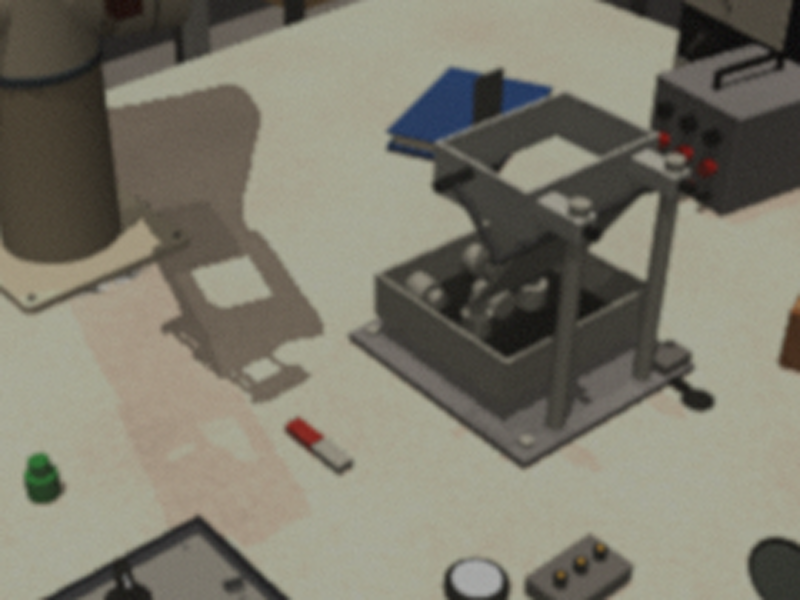

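The floor is still open. The push jammed because at 0.9 rad lean the bar must rise as it moves, and it locked against the finger by friction, the force lying along the lever. All five weights are in the pan and the peak stands. I'll retry with the finger following the bar's arc.

```bash
python3 - <<'E'
from h import *
R=down(RY+np.pi/2)
def tcp(th): # th flap angle; lean to front = th-0.1
    l=th-.1; return np.array([*rig(.060-.080*np.sin(l)-.016,-.112),.201+.080*np.cos(l)-.013])
a=tcp(1.0); s=rig(-.055,-.112)
move_pose([*s,.36],R); movel([*s,a[2]-.008],v=.15); f0=np.array(get_ft_force())
b=a-[.008,0,.008]; movel(b,v=.05)
th=1.0
while th>-.09:
    t=tcp(th); t[2]+=0.004*min(1,(1.0-th)/.3)
    movel(t,v=.04); f=np.array(get_ft_force())-f0; fx=-(f[0]*np.cos(RY)+f[1]*np.sin(RY)); print(round(th,2),round(fx,1),round(f[2],1),end="; ")
    if np.hypot(fx,f[2])>(20 if th<.2 else 16): break
    th-=.04 if th>.2 else .02
print("\nend",th,get_tcp_pos(),get_time())
E
```

```text
1.0 0.9 0.8; 0.96 3.2 0.6; 0.92 3.1 0.8; 0.88 3.3 2.6; 0.84 2.7 0.9; 0.8 2.4 0.6; 0.76 2.2 -0.3; 0.72 2.2 -0.3; 0.68 1.6 -0.1; 0.64 3.0 1.1; 0.6 3.5 2.3; 0.56 2.6 2.9; 0.52 3.8 2.1; 0.48 2.8 2.7; 0.44 3.6 2.4; 0.4 1.9 1.6; 0.36 2.2 1.8; 0.32 2.4 1.6; 0.28 2.3 1.6; 0.24 2.2 1.3; 0.2 3.1 0.8; 0.18 1.4 1.3; 0.16 1.3 1.6; 0.14 2.1 1.0; 0.12 5.9 3.0; 0.1 6.5 5.1; 0.08 8.3 6.2; 0.06 9.7 7.7; 0.04 13.6 9.2; 0.02 15.9 11.4; -0.0 2.4 1.2; -0.02 2.0 1.2; -0.04 5.2 3.6; -0.06 10.7 7.6; -0.08 18.8 12.4; 
end -0.08000000000000032 [0.563  0.1151 0.2708] 94.45
```

The force snapped through at 0 rad and then rose firmly at the stop. I'll back off and check.

```bash
python3 - <<'E'
from h import *
p=get_tcp_pos(); movel([p[0]-.05,p[1],p[2]],v=.06); movel([p[0]-.05,p[1],.40]); 
move_pose([.36,-.10,.42],down(0)); command_gripper(.5); wait(1)
a=pic("top","e",(80,120,400,320)); b=pic("scene","es",(280,90,450,260)); print(get_time(),get_ft_force())
x=cv2.imread("pics/e.png");y=cv2.imread("pics/es.png")
cv2.imwrite("pics/ec.png",np.hstack([cv2.resize(x,(480,300)),cv2.resize(y,(300,300))]))
E
```

```text
e scale 2.5 origin 80 120
es scale 3.5294117647058822 origin 280 90
99.4583 [ 0.1686  0.0964 -0.4425]
```

View pics/ec.png

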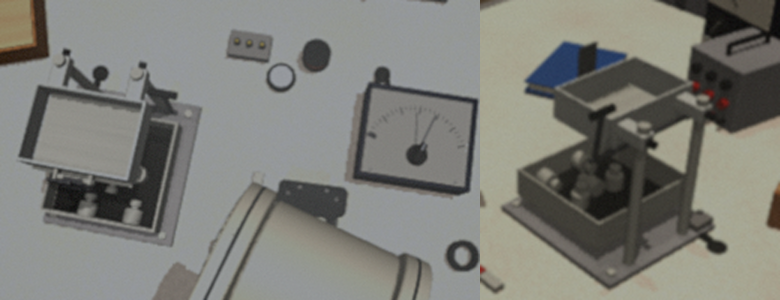

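The floor is shut and latched with the lever upright. The weights are in the pan, the peak stands above the needle, and the arm is clear. Handing in.

```bash
python3 -c "
from station import *
print(job_done(),get_time())"
```

```text
the job is handed in; nothing more can be done
the job is handed in; nothing more can be done
```

The job is done and handed in at about 100 s. There is one doubt: my first push on the floor's lever jammed.

- **Peak pointer:** I turned it back to its zero stop; the torque rose at 2.25 rad and the picture showed the pointer there.
- **Loading:** All five steel weights on the bench went into the hopper, including one that had been knocked aside. The green look-alike stayed where it was.
- **Release:** I pushed the latch, and the floor dropped the weights into the pan.
- **Shutting the floor:** The first, straight push reached about 40 N along x and 29 N vertically at the fingertips. I backed off and followed the lever's arc instead, and the floor snapped in at about 16 N.

The last pictures show the floor shut with its lever upright and the new peak reading standing above the needle. The bystanders in view had not moved. All five weights could be counted in the pan before the floor was shut; afterwards the hopper was empty, though it hides part of the pan.

I could not tell whether the jammed push counts against the 40 N limit. It was made with the fingertips, not with the gripper's body or the arm, and the pictures showed nothing displaced.

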